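Fit the sanding drum to the spindle sander and hold it home

TASK

Lift the sanding drum with the rust-red sleeve up and off its forked hook on the rack and push its keyed shaft into the hub of the spindle sander, turning it until the key slips into the keyway. Keep pushing down against the ejector spring until the drum's collar sits fully home on the hub, and finish while still gripping the drum and holding it pressed there, so that I can tighten the clamp screw. Leave the other drums on their hooks and everything else on the bench where it is.

Things in the scene. Friction and masses are not known exactly. Their poses are not given: they have to be found in the camera images.
- drum: The drum to fit, 157 mm long, 0.36-0.56 kg. Origin: centre of the underside of its collar (52 mm diameter, 7 mm thick); z up its shaft, x towards its key. Above the collar a rust-red sleeve, 50 mm diameter, 60 mm tall, then a round aluminium clamp nut, 30 mm diameter, 44 mm tall. Red line on the nut's top and white mark on the sleeve's top edge point the way of the key. Hangs on any of 3 hooks.
- drum_grip (a point): Where to grip the drum: on its axis in the round clamp nut (30 mm diameter), 93 mm above the collar's underside, 18 mm below the nut's top, 26 mm above the sleeve's top face. Axes as the drum's.
- drum_tip (a point): Centre of the lower end of the drum's steel shank (20 mm diameter, tapered over the last 3 mm), 46 mm below the collar's underside. Axes as the drum's. A brass key, 6 mm wide, stands 3.5 mm out of the shank on the +x side, from 12 to 36 mm above this tip; the lowest 12 mm are a plain pilot, so the shank enters the bore before the key meets the hub.
- hub_mouth (a point): Centre of the flat top face of the sander's steel hub (60 mm diameter), 122 mm above the bench; z up. Bore 21.5 mm wide, square-edged, 50 mm deep; keyway 7.6 mm wide along the bore on the +x side, marked by a red line on the face. Home: collar underside on this face. With the key resting on the face the collar stands 34 mm above it. The spindle is locked, it does not turn with the drum.
- ejector (a joint): Spring plate down in the hub's bore, in m, grows as it is pushed down: 0 free, 0.010 with the drum fully home. The shank meets it when the collar is still 10 mm above the hub's face; it pushes up with 7 N there and 12 N at home, so a drum that is let go rises about 10 mm.
- rack: Wooden rack fixed on the bench, 360 mm long (x), its board 120 mm tall at the +y side. Origin on the bench under the middle drum's axis. Three forked hooks, 100 mm apart in x, point to -y: two 7 mm prongs 31 mm clear of each other; collars rest on them 110 mm above the bench. The ends, 40 mm in front of the drum's axis, are turned up 11 mm. Lifting 54 mm straight up clears the shank.
- sander: Spindle sander fixed on the bench: cast body with a 290 x 290 mm table 108 mm above the bench, the hub in its middle standing 14 mm above the table. Origin on the bench under the spindle axis.
- slim_drum: Bystander: drum with a dark blue sleeve, 41 mm in diameter, hanging on the rack, same collar and shank. Origin as for the drum.
- felt_drum: Bystander: cream felt polishing drum, 60 mm in diameter, hanging on the rack, same collar and shank. Origin as for the drum.
- shoe_last: Bystander: wooden shoe last, 260 mm long, 88 mm tall, at the back of the bench. Origin under its middle.
- tape_roll: Bystander: roll of brown tape lying flat, 100 mm in diameter, 48 mm tall. Origin under its centre.
- glue_jar: Bystander: amber glue jar, 72 mm in diameter, 85 mm tall. Origin under its centre.
- hex_driver: Bystander: yellow-handled driver lying on the bench, 200 mm long.
- dust_brush: Bystander: hand brush lying on the bench.
- spray_can: Bystander: white can, 52 mm in diameter, 160 mm tall. Origin under its centre.

How it is judged:
By the outcome, as a careful person would: the job done as asked, in the order asked, and still so for the second after the job is handed in, while the arm keeps its last pose, push and grip.
It also fails if it takes over 45 s, if anything falls off the work surface, if the arm or the gripper's body presses on something with over 40 N, if the wrist force passes 120 N, or if a joint passes its speed limit or range.

ROBOT

A 7-joint arm with a two-finger parallel gripper is mounted at the origin on the work surface. World frame = base frame: x ahead of the robot, y to its left, z up, the work surface at z = 0. Lengths are in m, angles in rad, forces in N, time in s.
With the tool pointing down it reaches from about 0.35 to 0.9 m from the base axis. Payload 19.9 kg.
Tool frame: the origin (TCP) lies at the centre of the arm's flange, where the gripper is bolted on; the fingertips stand 199 mm ahead of it and the grasp point (between the pads) lies 180 mm ahead of it; z points along the fingers, y is the direction in which the jaws open and shut (so a half turn about z gives the same grasp; the last joint's range is limited). The gripper opens to 94 mm and grips with 3 to 60 N. Pads are 16 mm wide; open, the fingers measure 119 mm over their backs; the gripper's body (75 mm by 177 mm) begins 78 mm behind the grasp point.
Start: joints at [-1.333, 0.417, -0.01, 1.614, 0.005, 1.111, -0.053], TCP at [0.172, 0.601, 0.405] pointing down, gripper open.
Joint ranges: [-2.81, 2.81], [-0.39, 2.02], [-1.27, 1.25], [0.06, 2.57], [-1.19, 4.33], [0.19, 2], [-2.82, 2.82]. Speed limits (rad/s): [1.89, 1.89, 2.39, 2.39, 3.01, 3.01, 3.01].

INTERFACE

Orientations are given as a rotation vector (axis times angle).
In Python, from plant import r gives the robot as it stands.
- The arm moves only by the shell command python3 -m inch 'ROWS' [OPENING]. ROWS is JSON, a list of rows, each an object with "translation": the shift along the tool's x, y, z in mm, a list of three; "twist": the turn about the tool's z in degrees. A call has 1 to 20 rows; each row shifts and turns the pose as measured when the row begins, along the tool's axes as they then stand; what a row does not reach is not made up. A row lasts 1/8 s, in which the tool goes at most 62.5 mm and 10.7 degrees, less where a joint would pass 70% of its speed; a pose out of reach is approached as far as the arm can. A call with a gripper value outside its range is refused whole. OPENING is the closure in counts, from 0 (fully open) to 255 (shut), set as the call begins (- or left out, the last holds). The fingers move at their own pace and stop on an object; the grip force is fixed at half the most. Time passes only in rows, so rows that do not move let the fingers close. It gives the time, the measured TCP pose, the force and the opening at its end, in the units of the state.
- r.sense(): the state, without advancing time (a new reading comes with each control period).
- r.get_image(name): name is "scene" or "top"; returns a dict with "pixels" (384x512x3 uint8, red, green, blue), "K" (3x3 intrinsics, pixels), "position" and "rotation" of the camera in the world. Camera axes: x right, y down, z forward; pixel columns grow to the right and rows downward; lengths in m; the calibration is good to about 2 mm. A picture is of the moment at which its call begins. There is no depth.
- r.close_job(): hands the job in, once; it reports no verdict.
The state is a dict: "time": time; "q": joint angles; "qvel": joint speeds; "joint_efforts": joint torques, N m; "tool_pos": TCP position; "tool_rot": TCP orientation; "force": force on the tool from outside, world axes, zero at the start; "torque": the same for the moment, N m; "width": finger opening in m.
Only numpy, scipy, OpenCV 4.12 (cv2) and the standard library are available. Lean on these libraries where they do the work, as an engineer would, in place of code of your own. Each camera call takes 0.05 s, during which the arm holds its last target.

## Working session

There is one attempt and no reset: what is moved stays moved. The work goes in short steps, Python scripts to look and compute and a shell command to move; the robot and the scene stay as the last step left them, time stands still between calls to the robot, and variables do not carry over. Pictures are saved under pics/ and viewed, and the job is handed in when it is done.

```bash
ls; mkdir -p pics; python3 - <<'E'
from plant import r
import cv2
s=r.sense();print({k:s[k] for k in('time','tool_pos','tool_rot','force','width')})
for n in('scene','top'):
    d=r.get_image(n);cv2.imwrite(f'pics/{n}0.png',d['pixels'][:,:,::-1]);print(n,d['K'],d['position'],d['rotation'])
E
```

```text
pics
{'time': 0.0, 'tool_pos': array([0.17195398, 0.60074499, 0.4040295 ]), 'tool_rot': array([-4.36517740e-01, -3.11100242e+00,  1.85799689e-03]), 'force': array([-0.03022166, -0.06738528,  0.71497583]), 'width': 0.0943515702535978}
scene [[448.16961162   0.         260.53405258]
 [  0.         448.16961162 186.5727301 ]
 [  0.           0.           1.        ]] [ 1.66580605 -0.45863035  1.24589493] [-1.98970729 -1.35735042  0.59573831]
top [[414.00340941   0.         251.39016491]
 [  0.         414.00340941 193.79920618]
 [  0.           0.           1.        ]] [ 0.41838201 -0.04208377  1.47488398] [-2.1364738   2.19701707 -0.1254648 ]
```

View pics/scene0.png

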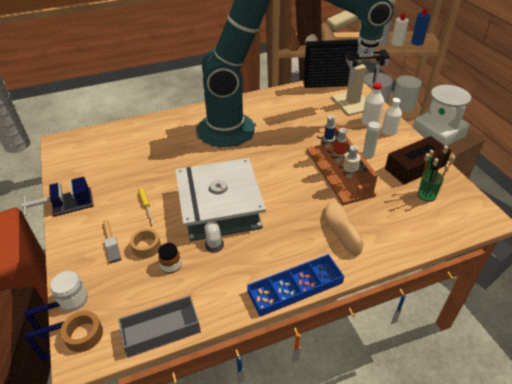

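View pics/top0.png

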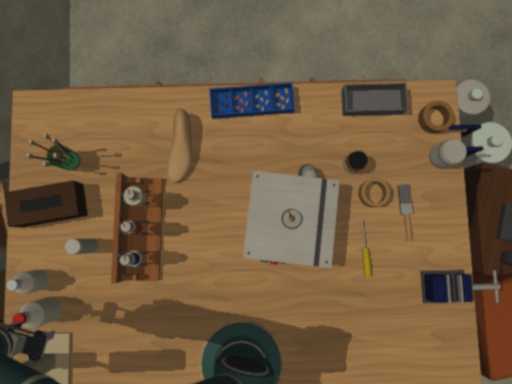

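The top view shows the rack at about (135,228) and the sander hub at (291,218). In the scene view the middle drum, at about (341,140), looks rust-red. I'll zoom in.

```bash
cat > h.py <<'E'
import numpy as np,cv2
from scipy.spatial.transform import Rotation as R
def ray(d,u,v):
    p=np.linalg.inv(d['K'])@np.array([u,v,1.]);return np.array(d['position']),R.from_rotvec(d['rotation']).as_matrix()@p
def plane(d,u,v,z):
    o,w=ray(d,u,v);return o+w*(z-o[2])/w[2]
def proj(d,P):
    p=d['K']@(R.from_rotvec(d['rotation']).as_matrix().T@(np.array(P)-d['position']));return p[:2]/p[2]
def crop(d,name,u0,v0,w,h,s):
    c=d['pixels'][v0:v0+h,u0:u0+w,::-1];cv2.imwrite(name,cv2.resize(c,None,fx=s,fy=s,interpolation=cv2.INTER_CUBIC))
E
python3 - <<'E'
from plant import r
from h import *
t=r.get_image('top');s=r.get_image('scene')
crop(t,'pics/a.png',100,170,75,60+60,5)
crop(t,'pics/b.png',265,192,54,54,10)
crop(s,'pics/c.png',300,100,90,110,5)
crop(s,'pics/d.png',170,150,110,110,5)
E
```

```text
(no output)
```

View pics/a.png

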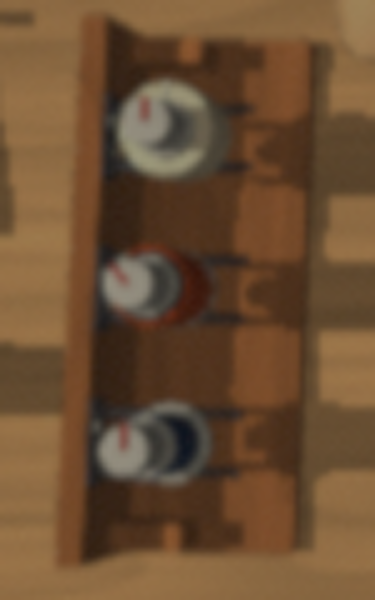

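View pics/b.png

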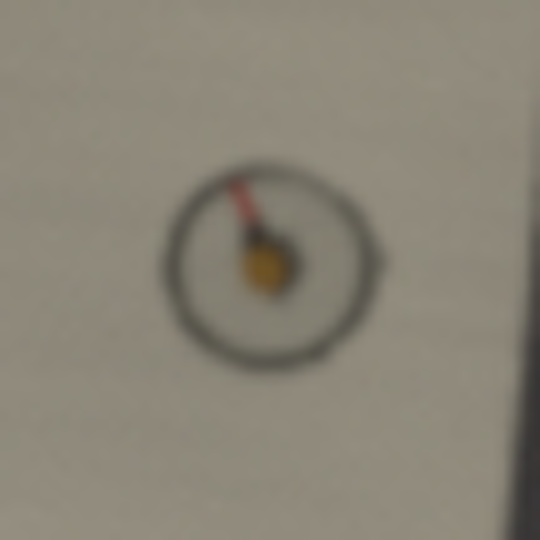

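View pics/c.png

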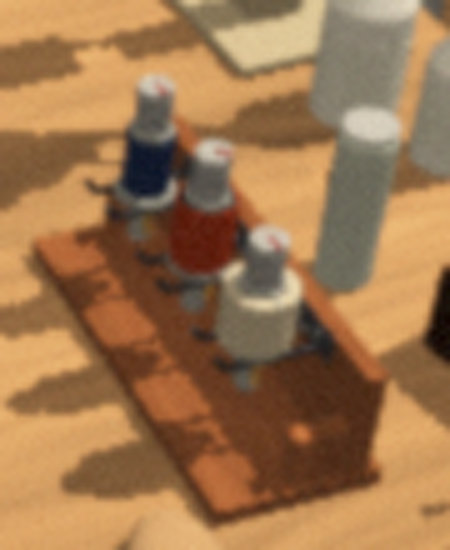

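View pics/d.png

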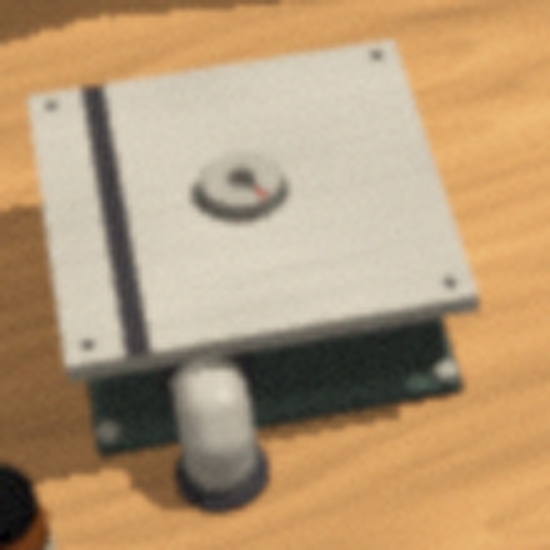

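The middle drum is the rust-red one: nut top near (125,226) in top and (342,130) in scene. The hub's red line in the top view points up and slightly left from (291.5,218). Next I'll measure these.

```bash
cat > m.py <<'E'
from plant import r
from h import *
t=r.get_image('top');s=r.get_image('scene')
def redpix(d,u0,v0,u1,v1,th):
    p=d['pixels'][v0:v1,u0:u1].astype(float);red=p[:,:,0]-np.maximum(p[:,:,1],p[:,:,2])
    v,u=np.nonzero(red>th);w=red[v,u];return u+u0,v+v0,w
def line(d,box,th,z,c):
    u,v,w=redpix(d,*box,th);P=np.array([plane(d,a,b,z)[:2] for a,b in zip(u,v)])
    m=(P*w[:,None]).sum(0)/w.sum();U,S,V=np.linalg.svd((P-m)*w[:,None]);a=V[0]*np.sign(V[0]@(m-c))
    return len(u),m,np.degrees(np.arctan2(*(a[::-1]))),np.degrees(np.arctan2(*((m-c)[::-1])))
def ell(d,box,th,inv=False,save=None):
    u0,v0,u1,v1=box;g=cv2.cvtColor(np.ascontiguousarray(d['pixels'][v0:v1,u0:u1]),cv2.COLOR_RGB2GRAY)
    g=cv2.resize(g,None,fx=8,fy=8,interpolation=cv2.INTER_CUBIC)
    m=(g>th).astype(np.uint8);cs,_=cv2.findContours(m,cv2.RETR_EXTERNAL,cv2.CHAIN_APPROX_NONE)
    out=[]
    for c in cs:
        if cv2.contourArea(c)>64*8:
            e=cv2.fitEllipse(c);out.append(((e[0][0]+.5)/8-.5+u0,(e[0][1]+.5)/8-.5+v0,e[1][0]/8,e[1][1]/8,len(c)))
    return out
E
python3 - <<'E'
from m import *
for th in(110,115,120,125,130): print(th,ell(t,(279,205,304,231),th))
for th in(130,140,150,160,170,180): print(th,'T',ell(t,(116,216,140,238),th))
for th in(150,165,180,195): print(th,'S',ell(s,(332,122,352,145),th))
g=cv2.cvtColor(t['pixels'],cv2.COLOR_RGB2GRAY);print(g[204:233:1,280:305])
print(g[218:236,116:142])
E
```

```text
110 [(291.0, 217.5, 29.36118507385254, 30.692413330078125, 812)]
115 [(291.6021728515625, 218.29969787597656, 15.124984741210938, 16.08905792236328, 555), (291.0904941558838, 217.5979061126709, 27.711261749267578, 28.780982971191406, 1293)]
120 [(291.5328712463379, 218.34085273742676, 14.446224212646484, 15.2410888671875, 549), (291.1110944747925, 217.60971069335938, 27.83081817626953, 28.698165893554688, 1291)]
125 [(291.4361505508423, 218.42018222808838, 13.121002197265625, 13.953988075256348, 455), (291.1339302062988, 217.62713146209717, 27.985780715942383, 28.626008987426758, 1286)]
130 [(291.1741523742676, 217.6570463180542, 28.172433853149414, 28.55055046081543, 1286)]
130 T [(125.08452129364014, 226.55845260620117, 7.095635890960693, 7.856106281280518, 220)]
140 T []
150 T []
160 T []
170 T []
180 T []
150 S [(347.0037965774536, 133.72414302825928, 9.269082069396973, 16.755109786987305, 385), (340.8356246948242, 122.61984729766846, 2.5609006881713867, 11.996750831604004, 191)]
165 S [(349.5282516479492, 135.50337600708008, 4.62367057800293, 9.518487930297852, 183), (342.050136
[... 4399 characters left out ...]
60  62  69
   68  52  42  41  35  37  37  45]
 [ 81  76  66  50  51  78 105 125 132 135 132 123 107  82  65  63  67  67
   59  46  42  38  35  36  38  48]
 [ 81  75  62  48  43  57  76  96 106 110 111 103  92  82  77  73  69  62
   52  43  41  40  37  37  42  50]
 [ 80  75  63  48  36  41  54  68  75  80  86  92  92  96  92  77  63  58
   55  46  41  37  37  44  48  45]
 [ 80  75  62  46  34  35  45  53  60  62  67  75  79  83  80  68  57  54
   51  42  39  42  47  49  50  43]
 [ 80  75  60  43  32  31  38  44  47  49  53  59  66  68  65  57  52  49
   44  43  45  52  56  54  50  45]
 [ 78  73  58  40  31  31  36  39  41  41  44  52  60  61  59  55  54  54
   53  56  53  58  58  56  55  53]]
```

```bash
python3 - <<'E'
from m import *
H=plane(t,291.6,218.25,.122);D=plane(t,125.05,226.35,.221)
print('hub',H,'drum',D,'in scene',proj(s,H),proj(s,D))
crop(s,'pics/e.png',200,170,40,35,16);crop(s,'pics/f.png',325,120,40,35,16)
for b,z,c in(((280,205,304,231),.122,H),((118,218,133,234),.221,D),((123,182,136,198),.221,None),((116,250,132,268),.221,None)):
  for th in (15,25,35):
    cc=c[:2] if c is not None else np.zeros(2)
    try: print(line(t,b,th,z,cc))
    except Exception as e: print(e)
for k in(( 205,180,230,195),(335,122,352,135)):
    z,c=(.122,H) if k[0]<300 else (.221,D)
    for th in(20,35,50): print('S',line(s,k,th,z,c[:2]))
st=r.sense();M=R.from_rotvec(st['tool_rot']).as_matrix();print(st['tool_pos'],M.round(4))
E
```

```text
hub [ 0.484409   -0.18026424  0.122     ] drum [0.4692138  0.33336572 0.221     ] in scene [217.79556536 184.60855525] [342.69917712 129.43646587]
(27, array([ 0.4938833 , -0.17550992]), np.float64(15.125958425179215), np.float64(26.648043347802602))
(8, array([ 0.50136311, -0.17337278]), np.float64(16.376066914463408), np.float64(22.120626829373435))
(2, array([ 0.50663237, -0.17260844]), np.float64(-2.1868830041363396), np.float64(19.008481644953257))
(77, array([0.47923666, 0.33611827]), np.float64(-48.97805040359175), np.float64(15.356402886484105))
(46, array([0.48028907, 0.33574022]), np.float64(-55.731727417621634), np.float64(12.10084069111183))
(17, array([0.48664064, 0.33723123]), np.float64(102.08514454678708), np.float64(12.506516822307871))
(75, array([0.59364562, 0.32329893]), np.float64(-31.867096066247864), np.float64(28.57267605558325))
(10, array([0.57945746, 0.32010791]), np.float64(-35.995800343294995), np.float64(28.917442964687094))
(5, array([0.57576232, 0.32376602]), np.float64(18.679272617397), np.float64(29.350172012586835))
(80, array([0.37365422, 0.3458476 ]), np.float64(16.441475074337806), np.float64(42.78678889598035))
(37, array([0.37579363, 0.34927133]), np.float64(20.005953794039595), np.float64(42.90510001828642))
(21, array([0.37535757, 0.35514595]), np.float64(-7.465280208013748), np.float64(43.41514068371461))
S (7, array([ 0.5070415 , -0.17236764]), np.float64(-4.007909797678285), np.float64(19.234143674456323))
S (2, array([ 0.50678204, -0.17297479]), np.float64(68.28183233493408), np.float64(18.046319006945673))Traceback (most recent call last):
  File "<stdin>", line 12, in <module>
  File "m.py", line 9, in line
    m=(P*w[:,None]).sum(0)/w.sum();U,S,V=np.linalg.svd((P-m)*w[:,None]);a=V[0]*np.sign(V[0]@(m-c))
                                                                          ~^^^
IndexError: index 0 is out of bounds for axis 0 with size 0
```

View pics/e.png

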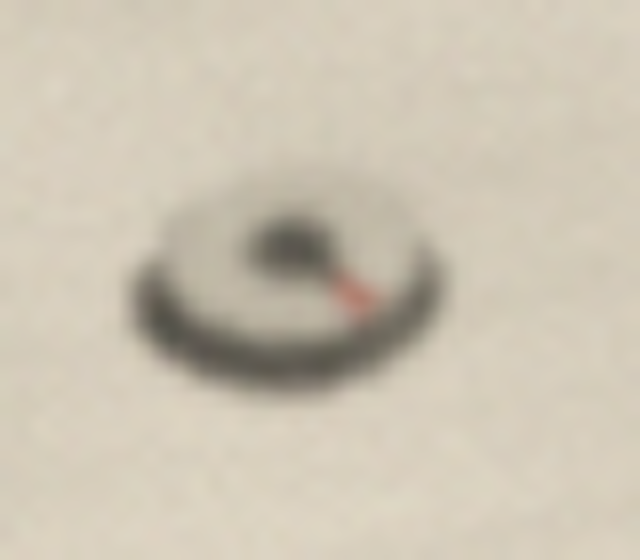

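View pics/f.png

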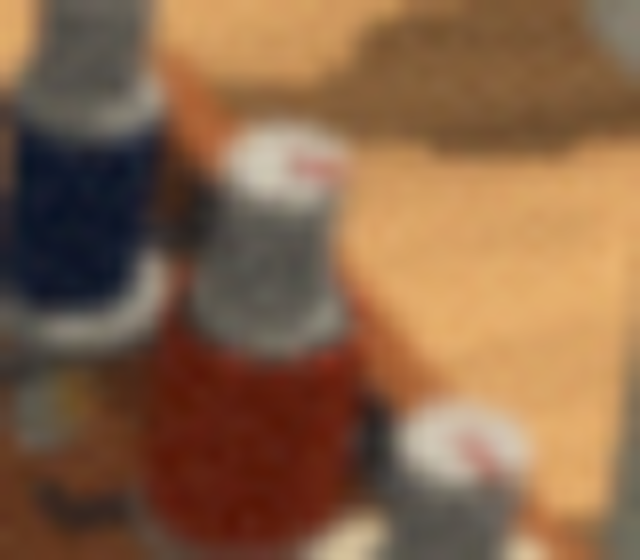

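```bash
python3 - <<'E'
from m import *
H=plane(t,291.6,218.25,.122);D=plane(t,125.05,226.35,.221)
Hs=plane(s,218.3,185.4,.122);Ds=plane(s,342.4,130.0,.221);print('scene-derived',Hs,Ds)
def cen(d,box,z,c):
    u0,v0,u1,v1=box;p=d['pixels'][v0:v1,u0:u1].astype(float);red=p[:,:,0]-(p[:,:,1]+p[:,:,2])/2
    print(red.round().astype(int))
    return red
cen(t,(284,206,296,218),0,0);cen(t,(118,219,134,234),0,0);cen(s,(215,183,227,193),0,0);cen(s,(337,125,349,136),0,0)
st=r.sense();M=R.from_rotvec(st['tool_rot']).as_matrix();print(st['tool_pos'],M.round(4))
E
```

```text
scene-derived [ 0.48916422 -0.17980363  0.122     ] [0.47199966 0.33054113 0.221     ]
[[12 12 12 12 12 12 12 13 14 14 13 13]
 [12 14 12 13 12 12 12 12 13 12 13 14]
 [12 12 12 12 11 11 10 10 10 11 12 12]
 [12 12 11 11 14 14 10  8  8  9 10 10]
 [11 10 10 15 30 28 14 10 10 10 10  9]
 [10  8 10 16 36 40 20 12 12 10 10 10]
 [ 8  8 10 15 28 46 29 15 12 10 10 10]
 [ 8 10 10 12 20 38 32 14 12 11 10 10]
 [ 9 11 11 11 14 22 21 10 10 10 12 10]
 [11 12 11 11 11 11 11 10  9  9 10 12]
 [10 12 12 12 10 12 22 23 16 10  9 10]
 [10 12 12 11 14 25 38 42 34 20 10 10]]
[[54 28 10 13 18 21 25 32 38 50 57 60 56 56 56 49]
 [51 24  6  4  8 13 18 30 42 40 36 36 32 34 42 50]
 [52 24  6  5  8  9 12 17 22 18 14 14 12 13 18 34]
 [50 23  7 16 24 17 12 13 14 12 10  8  8  8  8 14]
 [50 22 10 20 38 35 20 14 12 12 10  8  5  6  6  6]
 [49 19  8 16 30 43 32 18 14 14 12 10  7  4  4  6]
 [46 18  8 14 20 36 44 30 16 13 12 11  8  5  5  4]
 [46 18  8 12 16 24 35 31 18 13 12 12  8  5  5  4]
 [44 16  8 12 14 16 20 20 15 13 12 10  8  5  4  4]
 [40 14  5  9 13 14 14 14 12 13 12 11  8  5  4  4]
 [36 12  4  8 14 14 12 14 12 13 12
[... 486 characters left out ...]
4 12  8]
 [15 15 16 15 13 16 17 20 17 12 12 14]
 [11 10 12 11 13  9 11 10 12  9 16 16]
 [ 9  8  8  9  9  8 10 10 12 14 16 17]]
[[92 74 66 66 64 67 66 64 60 58 57 54]
 [93 84 67 56 54 54 57 58 56 55 56 55]
 [93 90 75 56 43 40 43 44 50 54 54 54]
 [92 90 69 47 28 24 28 31 37 50 58 58]
 [82 78 48 26 20 24 34 32 37 50 67 74]
 [56 60 32 19 18 20 40 55 58 65 76 82]
 [26 30 20 16 16 18 24 32 43 60 75 82]
 [12 11 12 12 12 14 16 18 26 54 80 84]
 [ 6  4  8 10 10 10 10 14 27 60 80 84]
 [ 6  3  6  6  6  7  6 10 28 67 84 88]
 [ 8  4  5  9  6  8  7  8 33 76 86 86]]
[0.17199491 0.6008557  0.40461189] [[-9.614e-01  2.752e-01 -0.000e+00]
 [ 2.752e-01  9.614e-01 -1.000e-04]
 [-0.000e+00 -1.000e-04 -1.000e+00]]
```

```bash
python3 - <<'E'
from m import *
def ang(p,q,z):
    v=plane(t,*q,z)-plane(t,*p,z);return np.degrees(np.arctan2(v[1],v[0]))
print('drum',ang((125.05,226.35),(122.2,223.1),.221),ang((124.3,226),(122,223),.221))
print('hub',ang((291.6,218.25),(288.85,211.8),.122),ang((289.2,213),(288.45,210),.122))
E
python3 -m inch '[{"translation":[0,0,-60],"twist":0},{"translation":[0,0,-60],"twist":0},{"translation":[0,0,0],"twist":0}]' 0
```

```text
drum 40.75114712864137 37.10475918037929
hub 20.97467881382638 11.870847699887408
time: 0.98
tool_pos: [0.172, 0.6007, 0.5278]
tool_rot: [-0.437, -3.111, 0.002]
force: [-0.3, 0.2, -2.0]
width: 0.094
```

```bash
python3 -m inch '[{"translation":[-51,-25,0],"twist":0},{"translation":[-51,-25,0],"twist":0},{"translation":[-51,-25,0],"twist":0},{"translation":[-51,-25,0],"twist":0},{"translation":[-51,-25,0],"twist":0},{"translation":[-51,-25,0],"twist":0},{"translation":[-51,-25,0],"twist":0},{"translation":[0,0,0],"twist":0}]'
cat > d.py <<'E'
import sys;from plant import r
from h import *
s=r.sense();M=R.from_rotvec(s['tool_rot']).as_matrix();g=np.array([float(x) for x in sys.argv[1:4]])
print('t',s['time'],'tcp',s['tool_pos'].round(4),'delta tool mm',(M.T@(g-s['tool_pos'])*1000).round(1),'yaw y-axis',np.degrees(np.arctan2(M[1,1],M[0,1])).round(2),'tilt',M[:,2].round(4),'F',s['force'].round(1),'T',s['torque'].round(2),s['width'].round(4))
E
python3 d.py .4692 .3334 .383
```

```text
time: 1.98
tool_pos: [0.4751, 0.3252, 0.5227]
tool_rot: [-0.434, -3.109, 0.01]
force: [0.2, 0.7, -0.7]
width: 0.0938Traceback (most recent call last):
  File "d.py", line 4, in <module>
    print('t',s['time'],'tcp',s['tool_pos'].round(4),'delta tool mm',(M.T@(g-s['tool_pos'])*1000).round(1),'yaw y-axis',np.degrees(np.arctan2(M[1,1],M[0,1])).round(2),'tilt',M[:,2].round(4),'F',s['force'].round(1),'T',s['torque'].round(2),s['width'].round(4))
                                                                                                                                                                                                                                               ^^^^^^^^^^^^^^^^
AttributeError: 'float' object has no attribute 'round'
```

```bash
sed -i "s/s\['width'\].round(4)/s['width']/" d.py; python3 d.py .4692 .3334 .383; python3 - <<'E'
from m import *
crop(t,'pics/g.png',90,170,90,110,6);crop(s,'pics/i.png',290,60,110,110,5)
E
```

```text
t 1.975 tcp [0.4751 0.3252 0.5227] delta tool mm [  7.6   7.2 139.7] yaw y-axis 74.11 tilt [-0.0037 -0.0058 -1.    ] F [ 0.2  0.7 -0.7] T [0.04 0.07 0.03] 0.09380891406501694
```

View pics/i.png

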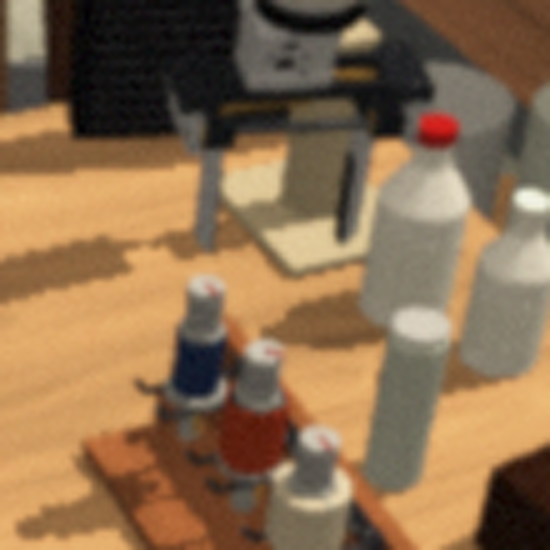

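The scene shows the open fingers above and behind the rack, centred over the red drum's nut at about (343,130) and clear of it. Going down.

```bash
python3 -m inch '[{"translation":[7,7,30],"twist":0},{"translation":[0,0,40],"twist":0},{"translation":[0,0,0],"twist":0},{"translation":[0,0,0],"twist":0}]';python3 d.py .4692 .3334 .383
```

```text
time: 2.58
tool_pos: [0.4637, 0.3414, 0.4522]
tool_rot: [-0.414, -3.11, 0.005]
force: [0.0, 0.3, 0.1]
width: 0.0939
t 2.575 tcp [0.4637 0.3414 0.4522] delta tool mm [-7.7 -6.  69.2] yaw y-axis 74.85 tilt [-0.005  -0.0029 -1.    ] F [0.  0.3 0.1] T [ 0.03 -0.    0.  ] 0.09392970586550088
```

```bash
python3 -m inch '[{"translation":[-7.5,-6,0],"twist":0},{"translation":[0,0,0],"twist":0}]';python3 d.py .4692 .3334 .383
```

```text
time: 2.82
tool_pos: [0.4699, 0.3335, 0.4546]
tool_rot: [-0.413, -3.112, 0.002]
force: [0.9, -0.2, -0.2]
width: 0.0936
t 2.825 tcp [0.4699 0.3335 0.4546] delta tool mm [ 0.5 -0.1 71.6] yaw y-axis 74.88 tilt [-2.7e-03 -9.0e-04 -1.0e+00] F [ 0.9 -0.2 -0.2] T [-0.02 -0.04  0.01] 0.093579503679691
```

```bash
python3 -m inch '[{"translation":[0,0,30],"twist":0},{"translation":[0,0,30],"twist":0},{"translation":[0,0,6],"twist":0},{"translation":[0,0,0],"twist":0}]';python3 d.py .4692 .3334 .383;python3 - <<'E'
from m import *
crop(t,'pics/g2.png',90,170,90,110,5);crop(s,'pics/i2.png',300,80,90,90,6)
E
```

```text
time: 3.32
tool_pos: [0.4708, 0.3334, 0.3907]
tool_rot: [0.415, 3.113, 0.004]
force: [0.3, 0.2, 0.2]
width: 0.094
t 3.325 tcp [0.4708 0.3334 0.3907] delta tool mm [ 1.5 -0.4  7.7] yaw y-axis 74.81 tilt [ 0.0012  0.0027 -1.    ] F [0.3 0.2 0.2] T [ 0.01  0.07 -0.04] 0.09404147534621449
```

View pics/i2.png

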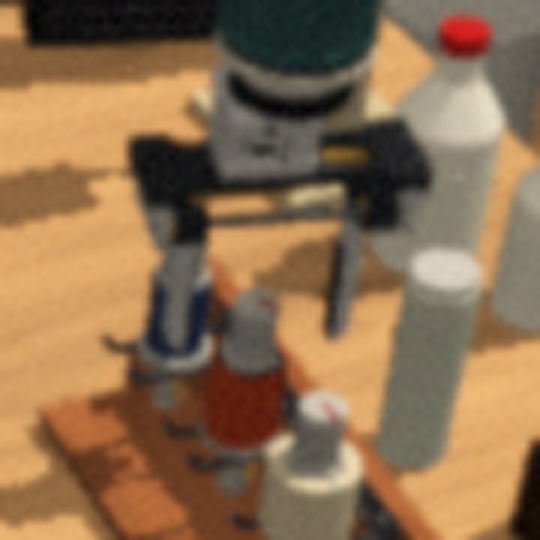

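```bash
python3 - <<'E'
from m import *
st=r.sense();M=R.from_rotvec(st['tool_rot']).as_matrix()
for y in(-.053,0,.053):
    p=st['tool_pos']+M@np.array([0,y,.199]);q=proj(s,p);print(p.round(3),q,(q-[300,80]+.5)*6)
E
```

```text
[0.457 0.283 0.192] [328.77657943 136.7653384 ] [175.65947656 343.59203042]
[0.471 0.334 0.192] [342.21292362 135.76325603] [256.27754169 337.5795362 ]
[0.485 0.385 0.192] [355.59427052 134.76527536] [336.5656231  331.59165217]
```

The fingers sit either side of the red nut, with tips at crop (183,350) and (335,335). They show the same ~0.6 px scene-camera offset as the hub, so I trust the top view. Down the last 7 mm, then close.

```bash
python3 -m inch '[{"translation":[1,0,7],"twist":0},{"translation":[0,0,0],"twist":0},{"translation":[0,0,0],"twist":0}]';python3 d.py .4692 .3334 .383; python3 -m inch '[{"translation":[0,0,0],"twist":0},{"translation":[0,0,0],"twist":0},{"translation":[0,0,0],"twist":0},{"translation":[0,0,0],"twist":0},{"translation":[0,0,0],"twist":0},{"translation":[0,0,0],"twist":0}]' 255;python3 d.py .4692 .3334 .383
```

```text
time: 3.9
tool_pos: [0.4697, 0.3338, 0.3842]
tool_rot: [0.415, 3.112, 0.007]
force: [0.1, -0.2, 0.5]
width: 0.0942
t 3.9 tcp [0.4697 0.3338 0.3842] delta tool mm [ 0.4 -0.5  1.2] yaw y-axis 74.83 tilt [ 0.0026  0.004  -1.    ] F [ 0.1 -0.2  0.5] T [-0.01  0.01  0.01] 0.09418196199431335
time: 4.65
tool_pos: [0.4698, 0.3338, 0.3844]
tool_rot: [0.415, 3.112, 0.007]
force: [-0.3, -0.2, -0.2]
width: 0.0375
t 4.65 tcp [0.4698 0.3338 0.3844] delta tool mm [ 0.5 -0.6  1.4] yaw y-axis 74.83 tilt [ 0.0028  0.0042 -1.    ] F [-0.3 -0.2 -0.2] T [ 0.02 -0.04 -0.02] 0.0375385518063342
```

```bash
python3 -m inch '[{"translation":[0,0,0],"twist":0},{"translation":[0,0,0],"twist":0},{"translation":[0,0,0],"twist":0}]';python3 d.py .4692 .3334 .383;python3 -m inch '[{"translation":[0,0,-10],"twist":0},{"translation":[0,0,-20],"twist":0},{"translation":[0,0,0],"twist":0}]';python3 d.py .4692 .3334 .383
```

```text
time: 5.03
tool_pos: [0.4698, 0.3338, 0.3844]
tool_rot: [0.415, 3.112, 0.007]
force: [-0.3, -1.2, 0.7]
width: 0.0297
t 5.025 tcp [0.4698 0.3338 0.3844] delta tool mm [ 0.4 -0.6  1.4] yaw y-axis 74.83 tilt [ 0.0027  0.0041 -1.    ] F [-0.3 -1.2  0.7] T [-0.02 -0.    0.  ] 0.029736020294262068
time: 5.4
tool_pos: [0.4695, 0.3336, 0.4154]
tool_rot: [0.415, 3.113, 0.005]
force: [0.4, -0.0, -3.8]
width: 0.0295
t 5.4 tcp [0.4695 0.3336 0.4154] delta tool mm [ 0.3 -0.3 32.4] yaw y-axis 74.82 tilt [ 0.0017  0.0032 -1.    ] F [ 0.4 -0.  -3.8] T [-0.01  0.   -0.01] 0.029533524065874048
```

Width is 29.5 mm and the load is about −3.8 N, so the drum is held. Raising it clear, then checking.

```bash
python3 -m inch '[{"translation":[0,0,-40],"twist":0},{"translation":[0,0,-50],"twist":0},{"translation":[0,0,-50],"twist":0},{"translation":[0,0,0],"twist":0}]';python3 d.py .4844 -.1803 .555;python3 - <<'E'
from m import *
crop(s,'pics/j.png',290,60,110,110,5)
E
```

```text
time: 5.9
tool_pos: [0.469, 0.3331, 0.5566]
tool_rot: [-0.415, -3.112, -0.0]
force: [-0.2, 0.0, -4.6]
width: 0.0298
t 5.9 tcp [0.469  0.3331 0.5566] delta tool mm [-149.2 -491.4    1.4] yaw y-axis 74.83 tilt [-1.6e-03  4.0e-04 -1.0e+00] F [-0.2  0.  -4.6] T [-0.01  0.01 -0.03] 0.029770053905567057
```

View pics/j.png

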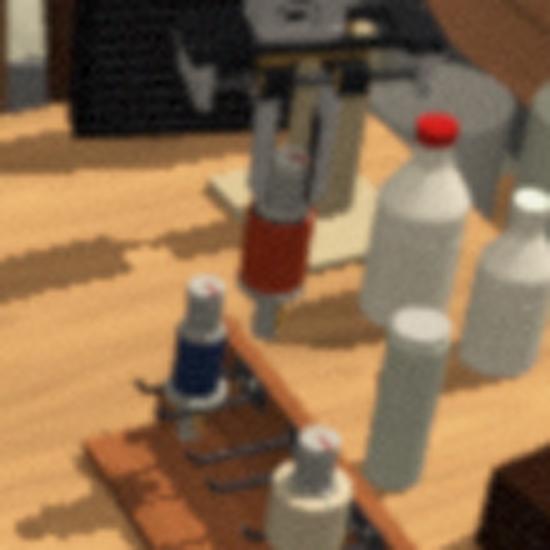

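The red drum is clear of its hook at crop (275,250) and the others still hang. Carrying it to the hub while turning about +19° (tool twist).

```bash
python3 -m inch '[{"translation":[-8,-25,0],"twist":2},{"translation":[-14,-45,0],"twist":2},{"translation":[-14,-45,0],"twist":2},{"translation":[-14,-45,0],"twist":2},{"translation":[-14,-45,0],"twist":2},{"translation":[-14,-45,0],"twist":2},{"translation":[-14,-45,0],"twist":2},{"translation":[-14,-45,0],"twist":2},{"translation":[-14,-45,0],"twist":2},{"translation":[-8,-25,0],"twist":0},{"translation":[0,0,0],"twist":0},{"translation":[0,0,0],"twist":0}]';python3 d.py .4844 -.1803 .555
```

```text
time: 7.5
tool_pos: [0.4061, -0.112, 0.5394]
tool_rot: [-0.928, -2.975, 0.027]
force: [1.0, 0.6, -3.4]
width: 0.03
t 7.5 tcp [ 0.4061 -0.112   0.5394] delta tool mm [-102.9  -12.   -17.2] yaw y-axis 55.36 tilt [-0.0289 -0.009  -0.9995] F [ 1.   0.6 -3.4] T [ 0.02 -0.08 -0.01] 0.029978014119271396
```

```bash
python3 -m inch '[{"translation":[-30,-4,-5],"twist":0},{"translation":[-35,-4,-6],"twist":0},{"translation":[-30,-4,-5],"twist":0},{"translation":[0,0,0],"twist":0},{"translation":[0,0,0],"twist":0}]';python3 d.py .4844 -.1803 .555
```

```text
time: 8.12
tool_pos: [0.4807, -0.1734, 0.5509]
tool_rot: [-0.918, -2.973, 0.028]
force: [0.3, 1.0, -4.1]
width: 0.0295
t 8.125 tcp [ 0.4807 -0.1734  0.5509] delta tool mm [-6.8 -3.7 -4.2] yaw y-axis 55.71 tilt [-0.0335 -0.0082 -0.9994] F [ 0.3  1.  -4.1] T [ 0.03 -0.1  -0.01] 0.029533318596866618
```

```bash
python3 -m inch '[{"translation":[-7,-4,-4],"twist":0},{"translation":[0,0,0],"twist":0}]';python3 d.py .4844 -.1803 .555; python3 -m inch '[{"translation":[0,0,0],"twist":-6},{"translation":[0,0,0],"twist":0}]';python3 d.py .4844 -.1803 .555;python3 -m inch '[{"translation":[0,0,0],"twist":6},{"translation":[0,0,0],"twist":0}]';python3 d.py .4844 -.1803 .555
python3 -c "
from plant import r;s=r.sense();print(s['q'],s['qvel'],s['joint_efforts'])"
```

```text
time: 8.38
tool_pos: [0.4842, -0.1802, 0.5549]
tool_rot: [-0.916, -2.974, 0.026]
force: [-0.4, -1.7, -4.2]
width: 0.0293
t 8.375 tcp [ 0.4842 -0.1802  0.5549] delta tool mm [-0.2  0.  -0.1] yaw y-axis 55.79 tilt [-0.0334 -0.0073 -0.9994] F [-0.4 -1.7 -4.2] T [-0.05 -0.06  0.03] 0.029340201660104648
time: 8.62
tool_pos: [0.4838, -0.18, 0.5551]
tool_rot: [-0.756, -3.018, 0.023]
force: [0.1, -0.6, -4.1]
width: 0.0297
t 8.625 tcp [ 0.4838 -0.18    0.5551] delta tool mm [-0.7 -0.   0.1] yaw y-axis 61.89 tilt [-0.033  -0.0067 -0.9994] F [ 0.1 -0.6 -4.1] T [ 0.02 -0.06 -0.05] 0.029740385931264268
time: 8.88
tool_pos: [0.4836, -0.1798, 0.5553]
tool_rot: [-0.922, -2.973, 0.024]
force: [-1.0, 1.1, -4.5]
width: 0.0296
t 8.875 tcp [ 0.4836 -0.1798  0.5553] delta tool mm [-1.   0.1  0.3] yaw y-axis 55.54 tilt [-0.0325 -0.0062 -0.9995] F [-1.   1.1 -4.5] T [ 0.03 -0.11  0.04] 0.029568338164979655
[-0.34364553  0.13409799  0.71502643  1.6803839  -0.07147099  1.38830529
  1.351205  ] [ 0.00017122 -0.00061594 -0.00046589  0.00083688  0.00128001 -0.00129972
  0.03366038] [-2.14892230e-02 -4.86182177e+01  4.72977027e+00 -4.79441714e+01
  1.02303852e-01  2.47113537e-01 -1.71361808e+00]
```

```bash
python3 -m inch '[{"translation":[23,33,0],"twist":0},{"translation":[23,33,0],"twist":0},{"translation":[23,33,0],"twist":0},{"translation":[0,0,0],"twist":0}]';python3 d.py .4844 -.1803 .555; python3 -m inch '[{"translation":[-8,-12,0],"twist":0},{"translation":[-8,-12,0],"twist":0},{"translation":[-8,-12,0],"twist":0},{"translation":[-8,-12,0],"twist":0},{"translation":[0,0,0],"twist":0}]';python3 d.py .4844 -.1803 .555
```

```text
time: 9.38
tool_pos: [0.4821, -0.0557, 0.5546]
tool_rot: [-0.917, -2.975, 0.024]
force: [-0.0, -0.3, -3.7]
width: 0.0298
t 9.375 tcp [ 0.4821 -0.0557  0.5546] delta tool mm [ -72.1 -101.7    0.3] yaw y-axis 55.74 tilt [-0.032  -0.0063 -0.9995] F [-0.  -0.3 -3.7] T [-0.12 -0.05  0.04] 0.029760968349438248
time: 10.0
tool_pos: [0.4805, -0.1221, 0.5553]
tool_rot: [-0.925, -2.973, 0.025]
force: [0.6, -0.0, -5.3]
width: 0.0292
t 10.0 tcp [ 0.4805 -0.1221  0.5553] delta tool mm [-36.3 -45.7   0.6] yaw y-axis 55.44 tilt [-0.0316 -0.0072 -0.9995] F [ 0.6 -0.  -5.3] T [ 0.   -0.05 -0.02] 0.02922447103262268
```

```bash
python3 -m inch '[{"translation":[22,33,0],"twist":-2},{"translation":[22,33,0],"twist":-2},{"translation":[22,33,0],"twist":-2},{"translation":[0,0,0],"twist":0}]';python3 d.py .4844 -.1803 .555; python3 -m inch '[{"translation":[-18,-37,0],"twist":0},{"translation":[-18,-37,0],"twist":0},{"translation":[-18,-37,0],"twist":0},{"translation":[0,0,0],"twist":6},{"translation":[0,0,0],"twist":0}]';python3 d.py .4844 -.1803 .555
```

```text
time: 10.5
tool_pos: [0.478, -0.0008, 0.5543]
tool_rot: [-0.768, -3.016, 0.023]
force: [0.2, -0.4, -4.0]
width: 0.0294
t 10.5 tcp [ 0.478  -0.0008  0.5543] delta tool mm [ -91.4 -154.7    0.4] yaw y-axis 61.45 tilt [-0.0319 -0.0074 -0.9995] F [ 0.2 -0.4 -4. ] T [-0.07 -0.12 -0.02] 0.029438630215647747
time: 11.12
tool_pos: [0.4715, -0.1306, 0.5555]
tool_rot: [-0.931, -2.971, 0.027]
force: [0.3, 1.4, -4.1]
width: 0.0295
t 11.125 tcp [ 0.4715 -0.1306  0.5555] delta tool mm [-39.  -33.5   0.5] yaw y-axis 55.21 tilt [-0.0317 -0.0082 -0.9995] F [ 0.3  1.4 -4.1] T [ 0.04 -0.06  0.04] 0.02952146774126425
```

```bash
cat > q.py <<'E'
from plant import r
from h import *
s=r.sense();M=R.from_rotvec(s['tool_rot']).as_matrix();print(s['time'],s['tool_pos'].round(4),'tilt',M[:2,2].round(4),'q',np.round(s['q'],3))
E
python3 q.py; python3 -m inch '[{"translation":[44,-23,0],"twist":0},{"translation":[44,-23,0],"twist":0},{"translation":[0,0,0],"twist":0}]'>/dev/null; python3 q.py;  python3 -m inch '[{"translation":[28,40,0],"twist":0},{"translation":[28,40,0],"twist":0},{"translation":[0,0,0],"twist":0}]'>/dev/null;python3 q.py;  python3 -m inch '[{"translation":[28,40,0],"twist":0},{"translation":[28,40,0],"twist":0},{"translation":[0,0,0],"twist":0}]'>/dev/null;python3 q.py
```

```text
11.125 [ 0.4715 -0.1306  0.5555] tilt [-0.0317 -0.0082] q [-0.439  0.064  0.683  1.737 -0.025  1.384  1.212]
11.5 [ 0.3709 -0.1179  0.5578] tilt [-0.0333 -0.0102] q [-0.493 -0.205  0.611  1.925  0.132  1.418  1.054]
11.875 [ 0.3701 -0.0176  0.5575] tilt [-0.0312 -0.0093] q [-0.567 -0.22   0.44   1.954  0.099  1.42   0.823]
12.25 [0.3698 0.0824 0.5566] tilt [-0.031  -0.0092] q [-0.646 -0.178  0.297  1.937  0.05   1.408  0.618]
```

```bash
python3 -m inch '[{"translation":[6,55,0],"twist":-2},{"translation":[6,60,0],"twist":-2},{"translation":[6,60,0],"twist":-2},{"translation":[0,0,0],"twist":0}]'>/dev/null;python3 q.py
```

```text
12.75 [0.4516 0.243  0.5521] tilt [-0.03   -0.0093] q [-0.746  0.112  0.215  1.68  -0.032  1.383  0.566]
```

```bash
for i in 1 2 3; do python3 -m inch '[{"translation":[-14,-45,0],"twist":2},{"translation":[-14,-45,0],"twist":2}]'>/dev/null;python3 q.py; done;python3 -m inch '[{"translation":[0,0,0],"twist":0}]'>/dev/null;python3 q.py
```

```text
13.0 [0.4348 0.1497 0.552 ] tilt [-0.0318 -0.012 ] q [-0.674  0.003  0.278  1.792 -0.002  1.38   0.63 ]
13.25 [0.4101 0.0535 0.5536] tilt [-0.032  -0.0123] q [-0.592 -0.103  0.356  1.881  0.041  1.391  0.707]
13.5 [ 0.378  -0.041   0.5557] tilt [-0.0318 -0.0117] q [-0.506 -0.196  0.45   1.941  0.096  1.411  0.799]
13.625 [ 0.3769 -0.045   0.556 ] tilt [-0.0307 -0.0102] q [-0.503 -0.199  0.455  1.942  0.097  1.411  0.803]
```

```bash
python3 -m inch '[{"translation":[-50,-15,0],"twist":0},{"translation":[-50,-15,0],"twist":0},{"translation":[-40,-12,0],"twist":0},{"translation":[0,0,0],"twist":0}]'>/dev/null;python3 q.py; python3 d.py .4930 -.1773 .555
```

```text
14.125 [ 0.4592 -0.1729  0.5551] tilt [-0.0287 -0.0114] q [-0.376  0.067  0.712  1.737 -0.024  1.377  1.22 ]
t 14.125 tcp [ 0.4592 -0.1729  0.5551] delta tool mm [-28.8  18.1  -0.8] yaw y-axis 50.43 tilt [-0.0287 -0.0114 -0.9995] F [-0.1  1.1 -4.6] T [ 0.01 -0.02  0.01] 0.02955254570329616
```

```bash
python3 -m inch '[{"translation":[-28,18,0],"twist":-4},{"translation":[0,0,30],"twist":0},{"translation":[0,0,30],"twist":0},{"translation":[0,0,20],"twist":0},{"translation":[0,0,0],"twist":0}]'>/dev/null;python3 q.py; python3 d.py .4930 -.1773 .465
python3 - <<'E'
from m import *
crop(t,'pics/k.png',255,180,80,80,7);crop(s,'pics/l.png',180,110,80,100,6)
E
```

```text
14.75 [ 0.4904 -0.1772  0.4718] tilt [-0.0295 -0.011 ] q [-0.329  0.21   0.712  1.798 -0.124  1.21   1.377]
t 14.75 tcp [ 0.4904 -0.1772  0.4718] delta tool mm [-2.3  1.6  6.7] yaw y-axis 54.87 tilt [-0.0295 -0.011  -0.9995] F [ 1.  -0.1 -3.5] T [ 0.02 -0.06 -0.05] 0.02983283919271569
```

View pics/k.png

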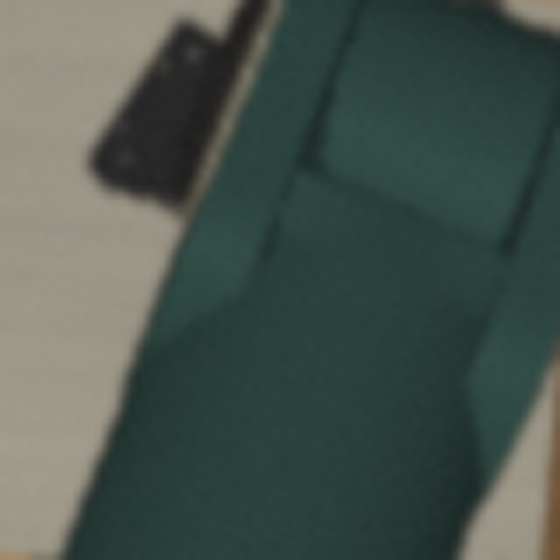

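View pics/l.png

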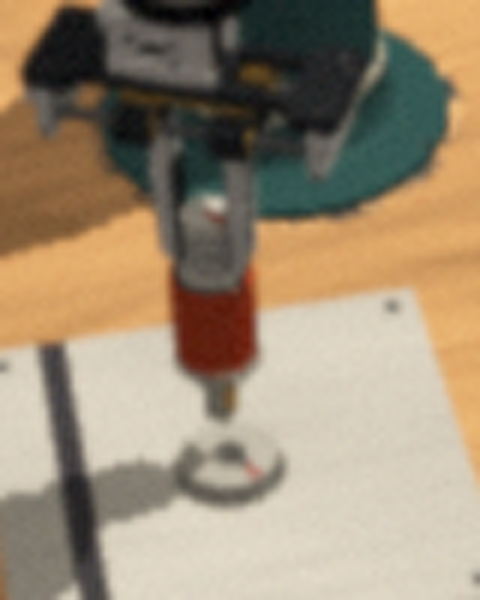

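The scene shows the drum above the hub. The shank tip is at crop (221,418), the bore at (231,452), the gold key on the right side, and the red line at (253,472). The arm hides the top view here.

```bash
python3 - <<'E'
from m import *
st=r.sense();M=R.from_rotvec(st['tool_rot']).as_matrix();tip=st['tool_pos']+M@[0,0,.3204];print(tip)
H=np.array([.4844,-.1803,.122])
f=lambda p,n:print(n,((proj(s,p)-[180,110]+.5)*6).round(1))
f(tip,'tip');f(H,'hub');f(st['tool_pos']+M@[0,0,.1634],'nut top');f([H[0],H[1],tip[2]],'tip wanted')
f(H+.021*np.array([np.cos(.36),np.sin(.36),0]),'line@20deg')
f(H+.021*np.array([np.cos(.2),np.sin(.2),0]),'line@11deg')
crop(s,'pics/n.png',205,165,30,30,20)
E
```

```text
[ 0.48251322 -0.18134496  0.15341986]
tip [223.3 411.2]
hub [229.7 450.7]
nut top [207.3 208.9]
tip wanted [225.8 412.7]
line@20deg [250.9 468.1]
line@11deg [246.3 470.4]
```

View pics/n.png

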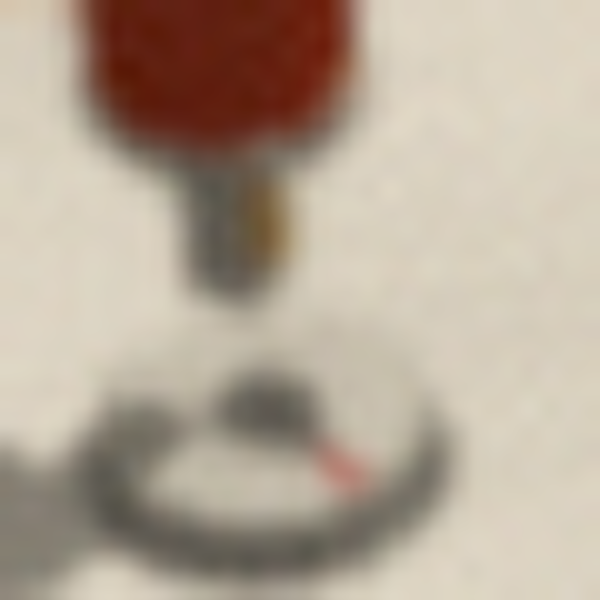

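```bash
cat > ax.py <<'E'
from m import *
st=r.sense();M=R.from_rotvec(st['tool_rot']).as_matrix()
p=s['pixels'].astype(float);red=p[:,:,0]-(p[:,:,1]+p[:,:,2])/2
# sleeve visible side: mid rows of the sleeve
A=lambda h:proj(s,st['tool_pos']+M@[0,0,.180+.0944-h])
vm0,vm1=int(A(.055)[1])+3,int(A(.02)[1])+2
for v in range(vm0,vm1):
    a=red[v,195:235];m=a>(a.max()*.5);
    i=np.nonzero((m)&(p[v,195:235,1]<90))[0]
    # subpixel edges on green channel
    hs=np.linspace(-.05,.07,200);uv=np.array([A(h) for h in hs]);up=np.interp(v,uv[::-1,1],uv[::-1,0])
    g=p[v,:,1];l,rr=i[0]+195,i[-1]+195
    def cross(u,d):
        th=(g[205:222].min()+g[u+3*d])/2
        k=u
        while g[k]<th:k+=d
        return k-d+d*(th-g[k-d])/(g[k]-g[k-d])
    el,er=cross(l,-1),cross(rr,1)
    print(v,round(el,2),round(er,2),'c',round((el+er)/2,2),'pred',round(up,2))
E
python3 ax.py
```

```text
159 207.89 221.88 c 214.88 pred 215.2
160 208.02 221.9 c 214.96 pred 215.27
161 208.12 222.06 c 215.09 pred 215.35
162 208.22 222.07 c 215.14 pred 215.43
163 208.25 222.09 c 215.17 pred 215.51
164 208.34 222.12 c 215.23 pred 215.59
165 208.54 222.22 c 215.38 pred 215.67
```

```bash
python3 -m inch '[{"translation":[-1,3.5,10],"twist":0},{"translation":[0,0,10],"twist":0},{"translation":[0,0,0],"twist":0}]'>/dev/null;python3 q.py; python3 d.py .4930 -.1773 .465
python3 - <<'E'
from m import *
st=r.sense();M=R.from_rotvec(st['tool_rot']).as_matrix();print('tip',st['tool_pos']+M@[0,0,.3204])
crop(s,'pics/o.png',205,165,30,30,20)
E
python3 ax.py
```

```text
15.425 [ 0.4933 -0.1753  0.4522] tilt [-0.0257 -0.0113] q [-0.323  0.234  0.707  1.82  -0.143  1.166  1.387]
t 15.425 tcp [ 0.4933 -0.1753  0.4522] delta tool mm [ -0.7  -2.1 -12.7] yaw y-axis 54.85 tilt [-0.0257 -0.0113 -0.9996] F [ 0.1 -0.6 -3.6] T [-0.01 -0.06 -0.01] 0.029471441816015888
tip [ 0.48558459 -0.17914735  0.13271355]
164 209.19 223.07 c 216.13 pred 216.52
165 209.32 223.14 c 216.23 pred 216.6
166 209.45 223.15 c 216.3 pred 216.67
167 209.65 223.2 c 216.43 pred 216.75
168 209.82 223.19 c 216.5 pred 216.83
169 209.85 223.39 c 216.62 pred 216.91
170 209.88 223.45 c 216.67 pred 216.98
```

View pics/o.png

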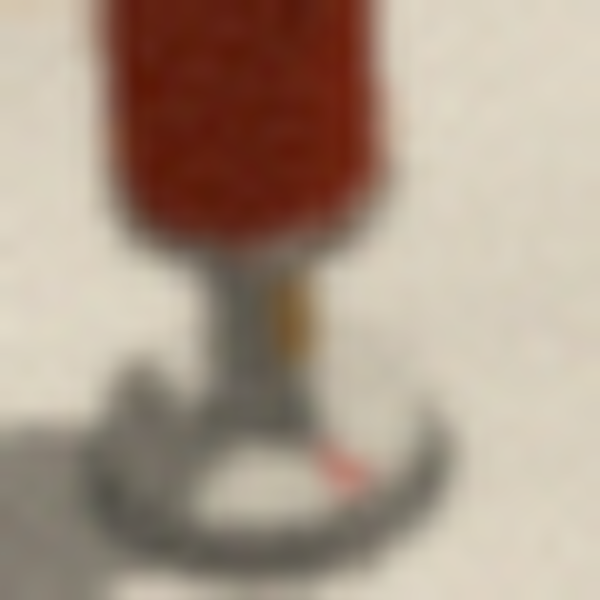

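The shank tip now sits just above the bore, at about (260,400) against the bore's (267,405). Easing it in.

```bash
python3 -m inch '[{"translation":[0,0,6],"twist":0},{"translation":[0,0,6],"twist":0},{"translation":[0,0,4],"twist":0}]';python3 d.py .4930 -.1773 .465; python3 -m inch '[{"translation":[0,0,4],"twist":0},{"translation":[0,0,0],"twist":0}]';python3 d.py .4930 -.1773 .4305
```

```text
time: 16.0
tool_pos: [0.4931, -0.1758, 0.4366]
tool_rot: [-0.943, -2.977, 0.028]
force: [-0.3, 0.5, -4.2]
width: 0.0294
t 16.0 tcp [ 0.4931 -0.1758  0.4366] delta tool mm [ -0.5  -1.9 -28.3] yaw y-axis 54.84 tilt [-0.0234 -0.0114 -0.9997] F [-0.3  0.5 -4.2] T [0.04 0.12 0.02] 0.029442966051559948
time: 16.25
tool_pos: [0.4929, -0.1758, 0.432]
tool_rot: [-0.943, -2.976, 0.028]
force: [0.6, -0.7, -3.5]
width: 0.0294
t 16.25 tcp [ 0.4929 -0.1758  0.432 ] delta tool mm [-1.  -1.1  1.5] yaw y-axis 54.84 tilt [-0.024  -0.0114 -0.9996] F [ 0.6 -0.7 -3.5] T [-0.04 -0.05  0.04] 0.02937788338906915
```

The force is unchanged with the tip about 10 mm below the face, so the pilot is in. Now to the key contact.

```bash
python3 -m inch '[{"translation":[0,0,3],"twist":0},{"translation":[0,0,3],"twist":0}]';python3 d.py .4930 -.1773 .3964; python3 -m inch '[{"translation":[0,0,3],"twist":0}]';python3 d.py .4930 -.1773 .3964
```

```text
time: 16.5
tool_pos: [0.4928, -0.1759, 0.4259]
tool_rot: [-0.943, -2.977, 0.028]
force: [-0.0, 0.9, -3.8]
width: 0.0296
t 16.5 tcp [ 0.4928 -0.1759  0.4259] delta tool mm [-1.3 -0.3 29.5] yaw y-axis 54.84 tilt [-0.0235 -0.0114 -0.9997] F [-0.   0.9 -3.8] T [-0.04  0.07  0.02] 0.02962210049135481
time: 16.62
tool_pos: [0.4928, -0.1759, 0.4227]
tool_rot: [-0.943, -2.977, 0.028]
force: [-1.0, 0.4, -3.7]
width: 0.0294
t 16.625 tcp [ 0.4928 -0.1759  0.4227] delta tool mm [-1.3 -0.4 26.3] yaw y-axis 54.84 tilt [-0.0234 -0.0114 -0.9997] F [-1.   0.4 -3.7] T [0.02 0.02 0.  ] 0.029431945798059796
```

```bash
python3 -m inch '[{"translation":[0,0,4],"twist":0},{"translation":[0,0,4],"twist":0},{"translation":[0,0,4],"twist":0},{"translation":[0,0,0],"twist":0}]';python3 d.py .4930 -.1773 .3964; python3 - <<'E'
from m import *
crop(s,'pics/p.png',195,140,45,60,10)
E
```

```text
time: 17.12
tool_pos: [0.4924, -0.176, 0.4095]
tool_rot: [-0.943, -2.976, 0.028]
force: [0.0, 0.0, -4.2]
width: 0.0292
t 17.125 tcp [ 0.4924 -0.176   0.4095] delta tool mm [-1.4 -0.4 13.1] yaw y-axis 54.84 tilt [-0.0239 -0.0115 -0.9996] F [ 0.   0.  -4.2] T [-0.01 -0.02 -0.06] 0.029172639886467344
```

View pics/p.png

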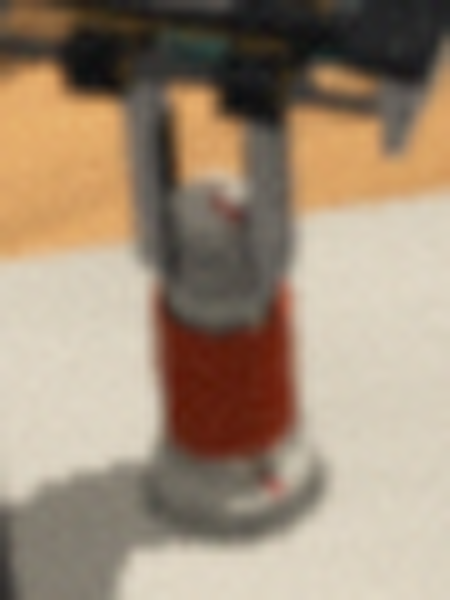

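The collar is about 13 mm above the hub, the shaft is in the bore and the red line lies under the key, so the key is in the keyway. Pressing on against the spring.

```bash
python3 -m inch '[{"translation":[0,0,4],"twist":0},{"translation":[0,0,3],"twist":0},{"translation":[0,0,3],"twist":0}]';python3 d.py .4930 -.1773 .3964;python3 -m inch '[{"translation":[0,0,2],"twist":0}]';python3 d.py .4930 -.1773 .3964
```

```text
time: 17.6
tool_pos: [0.4926, -0.1766, 0.4007]
tool_rot: [-0.944, -2.979, 0.027]
force: [-2.4, 2.6, 9.9]
width: 0.0296
t 17.6 tcp [ 0.4926 -0.1766  0.4007] delta tool mm [-0.8 -0.3  4.3] yaw y-axis 54.84 tilt [-0.0213 -0.0115 -0.9997] F [-2.4  2.6  9.9] T [0.34 1.14 0.01] 0.029611590636927712
time: 17.73
tool_pos: [0.4926, -0.1767, 0.3991]
tool_rot: [-0.944, -2.979, 0.027]
force: [-5.5, 1.2, 12.6]
width: 0.0295
t 17.725 tcp [ 0.4926 -0.1767  0.3991] delta tool mm [-0.7 -0.2  2.7] yaw y-axis 54.83 tilt [-0.0208 -0.0114 -0.9997] F [-5.5  1.2 12.6] T [ 0.49  1.47 -0.04] 0.029504650841115754
```

```bash
python3 -m inch '[{"translation":[1,-0.5,2],"twist":0}]';python3 d.py .4930 -.1773 .3964;python3 -m inch '[{"translation":[0,0,3],"twist":0}]';python3 d.py .4930 -.1773 .3964;python3 -m inch '[{"translation":[0,0,3],"twist":0}]';python3 d.py .4930 -.1773 .3964
```

```text
time: 17.85
tool_pos: [0.4916, -0.1767, 0.3977]
tool_rot: [-0.945, -2.98, 0.026]
force: [-0.6, 1.6, 8.1]
width: 0.0295
t 17.85 tcp [ 0.4916 -0.1767  0.3977] delta tool mm [-1.5  0.3  1.2] yaw y-axis 54.83 tilt [-0.0197 -0.0111 -0.9997] F [-0.6  1.6  8.1] T [ 0.63  0.18 -0.04] 0.029532477559042997
time: 17.98
tool_pos: [0.4921, -0.1775, 0.3966]
tool_rot: [-0.946, -2.983, 0.025]
force: [-9.5, -0.2, 41.4]
width: 0.0298
t 17.975 tcp [ 0.4921 -0.1775  0.3966] delta tool mm [-0.6  0.7  0.2] yaw y-axis 54.81 tilt [-0.0164 -0.0117 -0.9998] F [-9.5 -0.2 41.4] T [-0.01  2.27  0.05] 0.029783924842699986
time: 18.1
tool_pos: [0.4926, -0.1785, 0.396]
tool_rot: [-0.948, -2.986, 0.024]
force: [-11.7, 2.2, 45.7]
width: 0.0296
t 18.1 tcp [ 0.4926 -0.1785  0.396 ] delta tool mm [ 0.4  1.2 -0.4] yaw y-axis 54.78 tilt [-0.0126 -0.0122 -0.9998] F [-11.7   2.2  45.7] T [0.5  2.85 0.02] 0.029618475607643344
```

```bash
python3 -m inch '[{"translation":[1,-0.5,2],"twist":0}]';python3 d.py .4930 -.1773 .3964;python3 -m inch '[{"translation":[1,-0.5,2],"twist":0}]';python3 d.py .4930 -.1773 .3964
```

```text
time: 18.23
tool_pos: [0.492, -0.1789, 0.3961]
tool_rot: [-0.949, -2.989, 0.023]
force: [-6.6, 4.5, 27.5]
width: 0.0297
t 18.225 tcp [ 0.492  -0.1789  0.3961] delta tool mm [ 0.2  1.9 -0.4] yaw y-axis 54.77 tilt [-0.0091 -0.0122 -0.9999] F [-6.6  4.5 27.5] T [1.22 1.68 0.07] 0.029703807587858472
time: 18.35
tool_pos: [0.4915, -0.1791, 0.3961]
tool_rot: [-0.95, -2.992, 0.02]
force: [-8.2, 6.3, 33.0]
width: 0.0297
t 18.35 tcp [ 0.4915 -0.1791  0.3961] delta tool mm [-0.2  2.4 -0.4] yaw y-axis 54.77 tilt [-0.006  -0.0118 -0.9999] F [-8.2  6.3 33. ] T [1.32 2.25 0.11] 0.029677522581783453
```

```bash
python3 -m inch '[{"translation":[1.5,0,2],"twist":0}]';python3 d.py .4930 -.1773 .3964;python3 -m inch '[{"translation":[1.5,0,2],"twist":0}]';python3 d.py .4930 -.1773 .3964; python3 - <<'E'
from m import *
crop(s,'pics/u.png',195,140,45,60,10)
E
python3 ax.py
```

```text
time: 18.48
tool_pos: [0.4908, -0.1788, 0.396]
tool_rot: [0.95, 2.993, -0.019]
force: [-7.3, 1.1, 30.9]
width: 0.0297
t 18.475 tcp [ 0.4908 -0.1788  0.396 ] delta tool mm [-1.   2.5 -0.4] yaw y-axis 54.77 tilt [-0.0027 -0.0119 -0.9999] F [-7.3  1.1 30.9] T [0.16 2.08 0.1 ] 0.02970683025229983
time: 18.6
tool_pos: [0.4899, -0.1787, 0.396]
tool_rot: [0.95, 2.99, -0.018]
force: [-7.1, 0.1, 30.1]
width: 0.0293
t 18.6 tcp [ 0.4899 -0.1787  0.396 ] delta tool mm [-1.7  2.9 -0.5] yaw y-axis 54.75 tilt [ 6.000e-04 -1.240e-02 -9.999e-01] F [-7.1  0.1 30.1] T [-0.22  2.03 -0.  ] 0.02925289970804572
177 210.23 223.76 c 217.0 pred 217.01
178 210.35 223.76 c 217.06 pred 217.1
179 210.47 223.85 c 217.16 pred 217.18
180 210.71 223.93 c 217.32 pred 217.27
181 210.82 224.09 c 217.46 pred 217.36
182 210.85 224.22 c 217.54 pred 217.44
```

View pics/u.png

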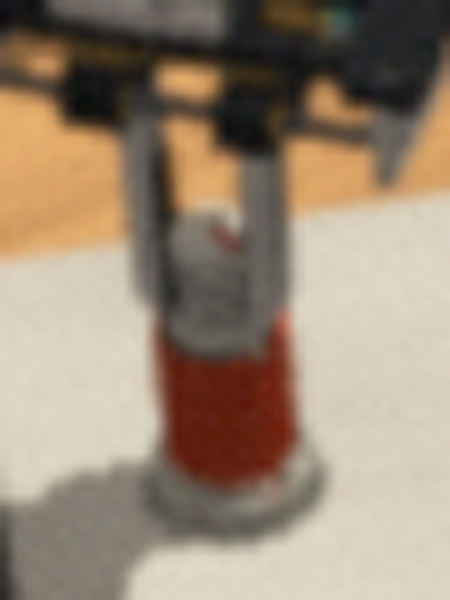

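```bash
python3 -m inch '[{"translation":[1.5,-1,1.5],"twist":0}]';python3 d.py .4930 -.1773 .3964;python3 -m inch '[{"translation":[1.5,-1,1.5],"twist":0}]';python3 d.py .4930 -.1773 .3964;  python3 - <<'E'
from m import *
crop(s,'pics/v.png',200,155,40,40,15)
E
python3 ax.py
```

```text
time: 18.92
tool_pos: [0.4888, -0.1791, 0.396]
tool_rot: [0.949, 2.987, -0.017]
force: [-2.4, 2.9, 16.2]
width: 0.0297
t 18.925 tcp [ 0.4888 -0.1791  0.396 ] delta tool mm [-2.5  3.9 -0.4] yaw y-axis 54.75 tilt [ 0.0036 -0.0125 -0.9999] F [-2.4  2.9 16.2] T [0.94 0.53 0.01] 0.029682667772221945
time: 19.05
tool_pos: [0.4876, -0.1791, 0.3959]
tool_rot: [0.948, 2.984, -0.015]
force: [0.2, 3.4, 18.3]
width: 0.03
t 19.05 tcp [ 0.4876 -0.1791  0.3959] delta tool mm [-3.3  4.6 -0.5] yaw y-axis 54.76 tilt [ 0.007  -0.0124 -0.9999] F [ 0.2  3.4 18.3] T [1.04 0.31 0.05] 0.029960563531952793
177 210.2 223.7 c 216.95 pred 216.86
178 210.25 223.76 c 217.01 pred 216.95
179 210.33 223.72 c 217.03 pred 217.04
180 210.61 223.77 c 217.19 pred 217.13
181 210.79 223.95 c 217.37 pred 217.22
182 210.84 224.05 c 217.45 pred 217.3
```

View pics/v.png

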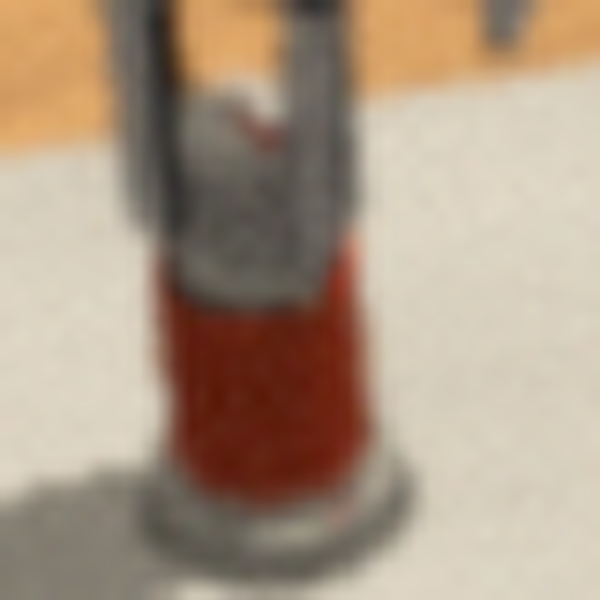

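```bash
cat > cop.py <<'E'
from plant import r
from h import *
s=r.sense();M=R.from_rotvec(s['tool_rot']).as_matrix();F=s['force'];T=s['torque'];h=-.274
b=M[:,2]*.274
print(s['time'],s['tool_pos'].round(4),'tilt',M[:2,2].round(4),'F',F.round(1),'CoP rel collar mm',round(1000*((h*F[0]-T[1])/F[2]-b[0]),1),round(1000*((T[0]+h*F[1])/F[2]-b[1]),1))
E
for i in 1 ; do python3 -m inch '[{"translation":[-1.5,-0.8,2],"twist":0}]'>/dev/null; python3 cop.py; done;  python3 -m inch '[{"translation":[-1.5,-0.8,2],"twist":0}]'>/dev/null; python3 cop.py
```

```text
19.375 [ 0.4889 -0.1807  0.3956] tilt [ 0.0094 -0.0115] F [-9.4  7.2 35.4] CoP rel collar mm 1.4 1.4
19.5 [ 0.4902 -0.1824  0.3954] tilt [ 0.0118 -0.0105] F [-10.8   7.5  32.7] CoP rel collar mm 9.3 -9.2
```

```bash
python3 -m inch '[{"translation":[1.2,0,2],"twist":0}]'>/dev/null; python3 cop.py; python3 - <<'E'
from m import *
crop(s,'pics/w.png',200,155,40,40,15)
a=[]
E
python3 ax.py;python3 cop.py
```

```text
19.625 [ 0.4897 -0.1823  0.3953] tilt [ 0.0147 -0.0105] F [-6.8  1.9 29.4] CoP rel collar mm 0.4 0.2
178 210.22 223.47 c 216.85 pred 216.47
179 210.26 223.66 c 216.96 pred 216.57
180 210.31 223.75 c 217.03 pred 216.66
181 210.58 223.76 c 217.17 pred 216.76
182 210.8 224.04 c 217.42 pred 216.85
183 210.75 224.14 c 217.44 pred 216.94
19.825 [ 0.4897 -0.1823  0.3954] tilt [ 0.0151 -0.0106] F [-7.6  2.8 30. ] CoP rel collar mm -0.0 -0.7
```

View pics/w.png

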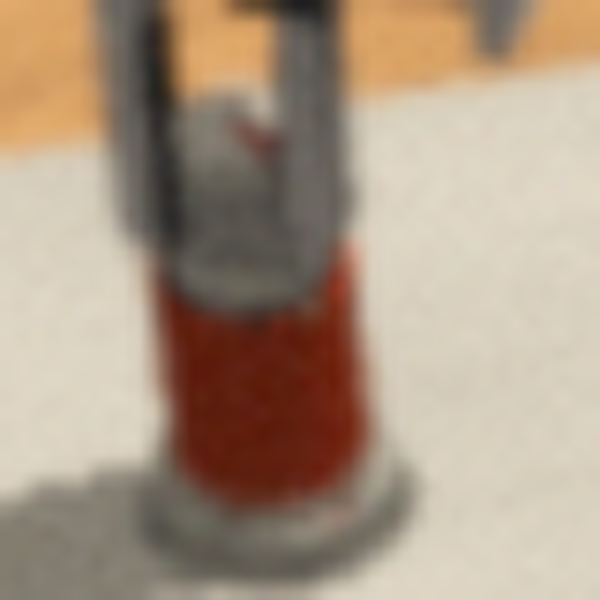

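```bash
python3 - <<'E'
from m import *
p=s['pixels'].astype(float);red=p[:,:,0]-(p[:,:,1]+p[:,:,2])/2
for u in(216,217,218):
    print(u,red[172:192,u].round().astype(int))
c=np.array(s['position'])[:2]
for H in([.4844,-.1803],[.487,-.181]):
    H=np.array(H);d=(c-H)/np.linalg.norm(c-H)
    for lift in(0,.003): print(H,lift,'sleeve bottom',proj(s,[*(H+.025*d),.129+lift]),'sleeve top(back hidden) front',proj(s,[*(H+.025*d),.189+lift]),'nut base front',proj(s,[*(H+.015*d),.189+lift]),'hub rim',proj(s,[*(H+.03*d),.122]))
E
python3 cop.py
```

```text
216 [ 8 11 10 15 36 64 70 72 74 72 74 72 74 72 70 68 48 19 10  8]
217 [ 8 10  9 14 46 66 72 73 74 72 72 72 72 72 72 70 48 20 10 11]
218 [ 6  8 10 24 62 74 72 75 72 74 77 75 72 72 74 68 48 21 12 10]
[ 0.4844 -0.1803] 0 sleeve bottom [218.11756931 187.86319749] sleeve top(back hidden) front [216.86044356 175.54448916] nut base front [216.67018062 173.68008252] hub rim [218.35626818 190.20223298]
[ 0.4844 -0.1803] 0.003 sleeve bottom [218.05622973 187.2621245 ] sleeve top(back hidden) front [216.79586722 174.91169874] nut base front [216.60565069 173.04774689] hub rim [218.35626818 190.20223298]
[ 0.487 -0.181] 0 sleeve bottom [218.14624429 188.37211431] sleeve top(back hidden) front [216.88831648 176.05148637] nut base front [216.69749526 174.18251004] hub rim [218.38530541 190.71357072]
[ 0.487 -0.181] 0.003 sleeve bottom [218.0848674  187.77096553] sleeve top(back hidden) front [216.82369682 175.41857654] nut base front [216.63292153 173.55005014] hub rim [218.38530541 190.71357072]
19.925 [ 0.4897 -0.1822  0.3954] tilt [ 0.0151 -0.0106] F [-7.9  3.2 30.9] CoP rel collar mm 1.3 -8.6
```

The checks agree that the drum is seated. It hit a hard stop at TCP z ≈ 0.3965 against a predicted 0.3964. The hold is steady at about 30 N with the pressure centre inside the collar, and the sleeve's lower edge is at row 188.4 against an expected 188.4–188.6. Handing in.

```bash
python3 - <<'E'
from plant import r
print(r.close_job())
E
python3 cop.py
```

```text
the job is handed in; nothing more can be done
None
the job is handed in; nothing more can be done
```

The rust-red drum is in the spindle sander's hub with its key in the keyway. I handed the job in at about 20 s with the gripper still holding it pressed down.

**What I did:** I lifted the drum off the middle hook, carried it over the sander and turned it about 20°. The pilot entered the bore and the key went straight into the keyway, so no searching turn was needed. I then pushed it down against the ejector spring to a hard stop.

**Last checks that agreed:**
- **Height:** the stop came at tool height 0.3966 m; I had predicted 0.3964 m for the collar on the hub.
- **Push:** it held steady at about 30 N. The spring alone needs about 8 N once the drum's weight is counted. The pressure centre stayed inside the collar, between 0 and 9 mm off its middle.
- **Camera:** the sleeve's lower edge was at row 188.4, against an expected 188.4–188.6 for a seated drum. That is good to about 1 mm.
- **Grip:** the fingers were still closed on the 30 mm nut.

**What disagreed or went less well:**
- **Tool tilt:** the tool picked up about 2° of tilt during the carry, and several trial moves to remove it failed. Pressing against the hub shifted it, but the gripper still ended about 1° off vertical, with a side load of about 8 N.
- **Hub position:** the two cameras put the hub about 5 mm apart in x. I steered by the top view, but the final arm pose fits the scene view better.
- **Grip slip:** the pads may have slipped about 1 mm on the nut while pressing. The drum itself did not move in the pictures.
- **Other objects:** I saw the other two drums still on their hooks just after the lift, but took no final picture of the rack or the rest of the bench.

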